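# Lock the mixing turntable with its pin

## Robot

A 6-joint arm with a two-finger parallel gripper is mounted at the origin on the work surface. World frame = base frame: x ahead of the robot, y to its left, z up, the work surface at z = 0. Lengths are in mm, angles in rad, forces in N, time in s.
With the tool pointing down it reaches from about 350 to 975 mm from the base axis. Payload 7.1 kg.
Tool frame: the origin (TCP) lies on the front face of the gripper's body, between the roots of the fingers; the fingertips stand 80 mm ahead of it and the grasp point (between the pads) lies 61 mm ahead of it (env.tips_ahead is the distance from the TCP to the fingertips, in mm); z points along the fingers, y is the line along which they close (so a half turn about z gives the same grasp; the last joint's range is limited). The gripper opens to 88 mm and grips with 3 to 60 N. Pads are 20 mm wide; open, the fingers measure 115 mm over their backs; the gripper's body (75 mm by 178 mm) begins 61 mm behind the grasp point.
Start: joints at [1.177, 0.423, 1.63, -0, 1.089, -0.019], TCP at [228.772, 581.609, 302.675] pointing down, gripper open.
Joint ranges: [-3, 3], [-0.9, 2.11], [0.09, 2.58], [-1.31, 4.45], [0.11, 2.69], [-2.54, 2.54]. Speed limits (rad/s): [2.39, 2.39, 3.01, 3.14, 3.14, 3.14].

## Interface

Orientations are given as a unit quaternion [x, y, z, w].
In Python, from station import env, set_gripper, viewer, workorder gives the robot as it stands. Calls block until the motion is done:
- env.reach(position, orientation): joint-space move of the TCP to a pose.
- env.move_l(position, rot=None, rate=150, f_stop=None): straight line of the TCP; rot=None keeps the orientation; rate is the mean speed in mm/s. With f_stop (N) it stops when the force on the tool has changed by that much, and returns True; else False.
- env.move_joints(angles): joint-space move.
- set_gripper(opening): finger opening in mm; the grip force is fixed at half the most; returns when the fingers have stopped.
- env.hold(seconds).
- env.ik(position, orientation): joint angles nearest the present ones, or None.
- env.read_state(): the state.
- viewer.camera(name): name is "side" or "top" or "wrist"; returns the picture (384x512x3 uint8, blue, green, red); there is no depth.
- viewer.camera_params(name): a dict with "fx", "fy", "cx", "cy" (pixels), "pose" (4x4, takes a point from camera to world coordinates); the wrist camera has in their place "tool_from_camera" (4x4, takes a point from camera to tool coordinates, whose origin is the TCP and whose axes are the flange's). Camera axes: x right, y up, looking along -z (the intrinsics and any distortion apply to the point x, -y, -z); pixel columns grow to the right and rows downward; lengths in mm; the calibration is good to about 2 mm. The wrist camera is an equidistant fisheye: a pixel r from the principal point sees the ray r / f radians off the axis. A picture is of the moment at which its call begins: read the wrist's pose just before it. camera_params takes no time and is no camera call.
A pose or a line that the arm cannot do raises env.IKError and nothing moves.
- workorder.sign_off(): hands the job in; it is judged then, once.
The state is a dict: "time_s": time; "qpos": joint angles; "dq": joint speeds; "tau": joint torques, N m; "tool_pos": TCP position; "orientation": TCP orientation; "force": force on the tool from outside, world axes, zero at the start; "wrist_torque": the same for the moment, N m; "width": finger opening in mm; "grip_force": force on a finger pad.
Only numpy, scipy, OpenCV 4.12 (cv2) and the standard library are available. Lean on these libraries where they do the work, as an engineer would, in place of code of your own. Each camera call takes 0.05 s, during which the arm holds its last target. There are 200 camera calls.

## Task

Put the steel locking pin from its wooden block into the hole in the turntable's ear, then turn the turntable clockwise (seen from above) to the index mark by gently and slowly pushing one of its upright posts, until the pin drops fully home in the notch under the plate and you feel the turntable lock. The mark shows the notch only roughly, so go by feel, stop as soon as it locks and never force it. Leave the bowl standing on the turntable and the other things on the table where they are.

Things in the scene. Friction and masses are not known exactly. Their poses are not given: they have to be found in the camera images.
- pin: steel locking pin, at the start upright in the wooden block's hole: shank 14 mm diameter, 37 mm long, 4 mm chamfer at the foot; above it a plain cylindrical head, 24 mm diameter, 34 mm high; 75 to 155 g. Origin at the centre of its foot, z up. The head's shoulder rests on the block's top at the start and on the ear's top when home (foot then 16 mm above the table)
- pin_head (a point): centre of the top of the pin's head, 71 mm above its foot
- holder: fixed light wooden block, 64 x 64 mm, 45 mm high, with a 17 mm hole in its top for the pin. Origin under its centre. It stands to the right of the turntable, nearer or farther.
- stand: fixed foot of the turntable: dark steel disc, radius 175 mm, 12 mm high, origin on the table under the turntable's axis; its -x axis points to the index mark. On it lies a level aluminium track ring (122 to 158 mm from the axis, top 30 mm above the table) with one notch, 17 to 18 mm wide along the ring, down to 12 mm above the table. Over 30 N on turntable or pin does damage; running fast (over 20 mm/s) into the lock exceeds it
- index_mark (a point): top of the index mark, a small upright steel rib (22 x 8 mm, 24 mm high) at the foot's edge, 183 mm from the axis. The notch in the track lies only roughly under it: up to 17 mm along the ring to either side
- turntable (a joint): turntable angle on its stand, rad, growing counter-clockwise seen from above; 0 with the ear's hole exactly at the mark. Starts between 0.55 and 1.1 (ear to the right of the mark seen from the robot). Turns freely, about 1 N of drag at a post, no spring. Plate: steel disc of 118 mm radius, top 45 mm above the table. Once the pin is in the notch it is locked, with 2 to 3 mm of play each way
- ear_hole (a point): centre of the mouth of the vertical through hole in the turntable's ear, 53 mm above the table, 140 mm from the axis; hole 15.6 mm, 2 mm chamfer; the ear is a steel block 52 mm (radial) x 44 mm, 20 mm thick, 3 mm above the track. A pin let go in it stands with its foot on the track, slides along as the plate turns, and falls 14 mm by its own weight at the notch
- post_left (a point): centre of the top of the upright steel post that lies 1.05 rad clockwise of the ear hole (seen from above): 18 mm diameter, 140 mm from the axis, rising from 45 to 95 mm above the table
- post_right (a point): the same post 1.05 rad counter-clockwise of the ear hole
- bowl: steel mixing bowl standing loose in the middle of the turntable, rim radius 85 mm, 55 mm high, its rim 100 mm above the table; origin under its centre
- cup: bystander: white cup, radius 38 mm, 85 mm high, to the right of the turntable
- jar: bystander: amber jar with a steel cap, radius 34 mm, 100 mm high, to the left of the turntable
- spatula: bystander: spatula 240 mm long, lying flat, to the right and beyond
- dish: bystander: steel dish, radius 60 mm, 20 mm high, to the left of the turntable
Things that resemble listed ones, but are neither listed nor needed, are in the scene too. There is more than one size of the pin; the one meant has the size given above.

How it is judged (in metres and radians):
At the end, for the whole second after the job is handed in: The pin stands upright (0.12 rad) in the ear's hole (foot within 5 mm of its axis), head down on the ear to within 3 mm; turntable within 0.17 rad of the index mark; pin and turntable at rest; bowl upright on the plate, within 30 mm of the axis (z of pin in the frame of ear_hole below -0.034 m and horizontal distance between pin and ear_hole below 0.005 m and angle between pin's own z axis and vertical below 0.12 rad and value of joint turntable between -0.17 and 0.17 rad and velocity of joint turntable between -0.03 and 0.03 rad/s and linear speed of pin below 0.02 m/s and horizontal distance between bowl and stand below 0.03 m and angle between bowl's own z axis and vertical below 0.1 rad and z of bowl in the frame of stand between 0.04 and 0.05 m); the robot touches nothing.
It fails at once if the turntable is pushed by the robot with more than 30 N (contact force between any of the arm, the fingers and stand above 30 N).
It fails at once if the pin is forced against the turntable or its stand with more than 45 N (contact force between pin and stand above 45 N).
It fails at once if a bystander (cup, jar, spatula or dish) is moved by more than 25 mm (distance of any of cup, jar, spatula, dish from where it was at the start of the episode above 0.025 m).
It also fails if it takes over 69 s, if anything falls off the work surface, if the arm or the gripper's body presses on something with over 40 N, if the wrist force passes 120 N, or if a joint passes its speed limit or range.

## Working session

There is one attempt and no reset: what is moved stays moved. The work goes in short steps, each a Python script; the robot and the scene stay as the last script left them, time stands still between calls to the robot, and variables do not carry over. Pictures are saved under pics/ and viewed, at most 10 in all, crops included, and the job is handed in when it is done.

```bash
ls; mkdir -p pics; python3 - <<'E'
from station import env, viewer
import cv2, numpy as np
for n in ("top","side"):
    cv2.imwrite(f"pics/{n}0.png", viewer.camera(n))
    p=viewer.camera_params(n); print(n,{k:np.round(v,4).tolist() for k,v in p.items()})
p=viewer.camera_params("wrist");print({k:np.round(v,4).tolist() for k,v in p.items()})
s=env.read_state();print(s["time_s"],s["orientation"],s["force"],s["width"])
E
```

```text
pics
top {'fx': 355.2253, 'fy': 355.2253, 'cx': 259.1206, 'cy': 192.8992, 'pose': [[0.0124, 0.9954, -0.0949, 486.6076], [-0.9995, 0.0094, -0.0312, -27.6921], [-0.0301, 0.0953, 0.995, 1033.081], [0.0, 0.0, 0.0, 1.0]]}
side {'fx': 351.3255, 'fy': 351.3255, 'cx': 251.3711, 'cy': 190.6726, 'pose': [[0.8227, 0.3082, -0.4777, 134.3074], [-0.5685, 0.449, -0.6893, -635.1343], [0.002, 0.8387, 0.5447, 555.0894], [0.0, 0.0, 0.0, 1.0]]}
{'fx': 297.3186, 'fy': 297.3186, 'cx': 255.7816, 'cy': 193.7823, 'tool_from_camera': [[-0.0004, 0.9606, 0.2781, 75.8847], [1.0, 0.0006, -0.0005, -0.1495], [-0.0007, 0.2781, -0.9606, -81.9851], [0.0, 0.0, 0.0, 1.0]]}
0.1 [ 1.86266307e-01  9.82499035e-01 -6.98835095e-04 -1.45565572e-04] [-0.56445963  0.03203089  0.02911533] 87.90714887803716
```

View pics/top0.png

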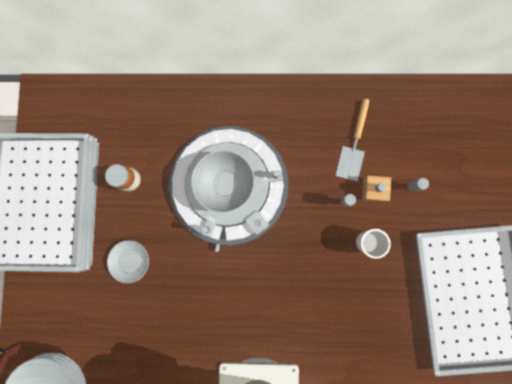

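View pics/side0.png

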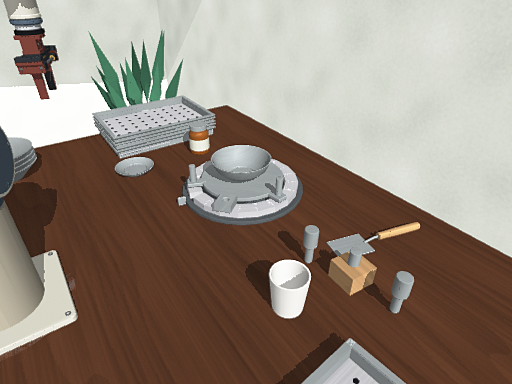

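Top view: turntable centre is near (228,185), the mark at (218,247), the ear at about (256,222), and posts at (207,225) and (276,175). The wooden block with the pin is at (378,188). Loose look-alike pins stand at (348,200) and (421,184), and the cup is at (374,243). The side view agrees.

```bash
cat > h.py <<'E'
import numpy as np, cv2
from station import env, set_gripper, viewer, workorder
from scipy.spatial.transform import Rotation as R
def ray(name,uv,T=None):
    """origin, direction (world) of pixel; T = 4x4 tool pose for wrist"""
    p=viewer.camera_params(name); x=(uv[0]-p["cx"])/p["fx"]; y=(uv[1]-p["cy"])/p["fy"]
    if name=="wrist":
        r=np.hypot(x,y)+1e-12; d=np.array([x/r*np.sin(r),-y/r*np.sin(r),-np.cos(r)]); M=T@np.array(p["tool_from_camera"])
    else: d=np.array([x,-y,-1]); M=np.array(p["pose"])
    return M[:3,3], M[:3,:3]@d
def onplane(name,uv,z,T=None):
    o,d=ray(name,uv,T); return (o+d*(z-o[2])/d[2])
def pix(name,P,T=None):
    p=viewer.camera_params(name); M=T@np.array(p["tool_from_camera"]) if name=="wrist" else np.array(p["pose"])
    c=M[:3,:3].T@(np.asarray(P,float)-M[:3,3]); v=np.array([c[0],-c[1]]); z=-c[2]
    if name=="wrist": n=np.linalg.norm(v); v=v/n*np.arctan2(n,z)
    else: v=v/z
    return np.array([p["cx"]+p["fx"]*v[0],p["cy"]+p["fy"]*v[1]])
def toolT():
    s=env.read_state(); T=np.eye(4); T[:3,:3]=R.from_quat(s["orientation"]).as_matrix(); T[:3,3]=s["tool_pos"]; return T
def down(a):
    """tool down, its x axis at world angle a"""
    return R.from_matrix(np.array([[np.cos(a),np.sin(a),0],[np.sin(a),-np.cos(a),0],[0,0,-1.]])).as_quat()
E
python3 - <<'E'
from h import *
im=cv2.imread("pics/top0.png")
for n,uv,z in [("block",(378,188),45),("pinhead",(381,187),79),("centre",(228,185),30),("mark",(218,247),24),("ear",(256,222),53),("postL",(207,225),95),("postR",(276,175),95),("decoy1",(348,200),70),("decoy2",(421,184),70),("cup",(374,243),85)]:
    print(n,onplane("top",uv,z).round())
h=cv2.cvtColor(im,cv2.COLOR_BGR2HSV)
m=cv2.inRange(h,(8,90,150),(25,255,255)); m[:,:300]=0; m[:170]=0
c=max(cv2.findContours(m,0,2)[0],key=cv2.contourArea); r=cv2.minAreaRect(c); print("wood",r)
a=cv2.resize(im[115:265,160:300],None,fx=3.6,fy=3.6,interpolation=3)[:540]
b=cv2.resize(im[160:220,330:440],None,fx=2.6,fy=2.6,interpolation=3)
o=np.zeros((540,800,3),np.uint8); o[:a.shape[0],:a.shape[1]]=a; o[:b.shape[0],510:510+b.shape[1]]=b
cv2.imwrite("pics/crop1.png",o)
for ang in (0,.8,1.6,2.4,3.14,-.8,-1.6,-2.4):
    q=env.ik([500,-400,200],down(ang)); print(ang,None if q is None else np.round(q,2))
E
```

```text
block [ 598. -326.   45.]
pinhead [ 597. -324.   79.]
centre [604.  93.  30.]
mark [428. 118.  24.]
ear [500.  11.  53.]
postL [490. 138.  95.]
postR [624. -43.  95.]
decoy1 [ 562. -238.   70.]
decoy2 [ 607. -434.   70.]
cup [ 448. -301.   85.]
wood ((378.4552917480469, 187.71597290039062), (24.327533721923828, 24.452289581298828), 3.5763344764709473)
0 [-0.69  0.57  1.66 -0.    0.91  0.88]
0.8 [-0.69  0.57  1.66 -0.    0.91  0.08]
1.6 [-0.69  0.57  1.66 -0.    0.91 -0.72]
2.4 [-0.69  0.57  1.66 -0.    0.91 -1.52]
3.14 [-0.69  0.57  1.66 -0.    0.91 -2.26]
-0.8 [-0.69  0.57  1.66 -0.    0.91  1.68]
-1.6 [-0.69  0.57  1.66 -0.    0.91  2.48]
-2.4 None
```

View pics/crop1.png

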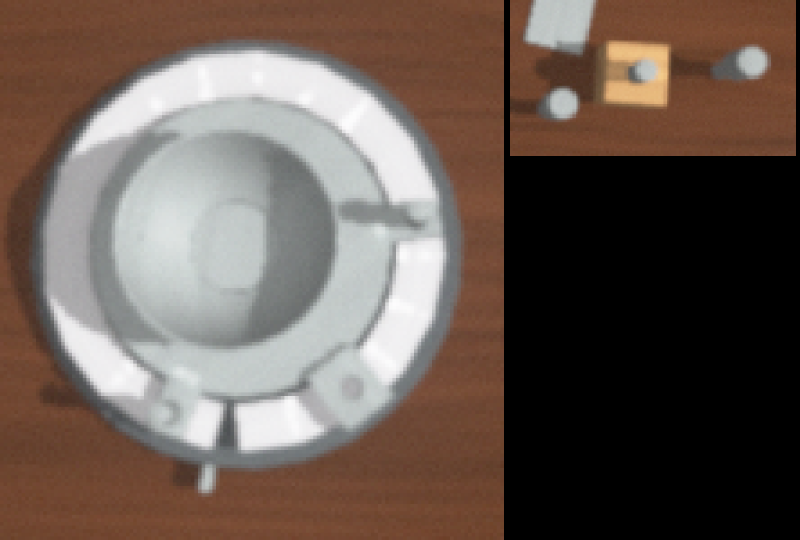

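Crop: the ear's hole shows at crop (350,387). The posts top out at (168,412) and (420,213), and the mark is at (207,478). A dark notch gap in the ring lies at (228,425). The pin head sits in the wooden block at (645,70). Next: close wrist views of the ear and then the pin.

```bash
python3 - <<'E'
from h import *
set_gripper(60)
env.reach([520,35,270],down(.67)); T1=toolT(); a=viewer.camera("wrist")
env.reach([597,-324,210],down(1.57)); T2=toolT(); b=viewer.camera("wrist")
np.savez("v.npz",T1=T1,T2=T2); cv2.imwrite("pics/w1.png",a); cv2.imwrite("pics/w2.png",b)
o=np.zeros((600,800,3),np.uint8); o[:384,:512]=a; o[384:600,:288]=b[60:276,100:388]
cv2.imwrite("pics/w12.png",np.vstack([cv2.resize(a,(400,300)),cv2.resize(b,(400,300))]))
print(env.read_state()["time_s"], pix("wrist",[500,11,53],T1),pix("wrist",[597,-324,79],T2))
E
```

```text
4.4333 [261.9196242  212.44224425] [255.1168813  213.21316743]
```

View pics/w1.png

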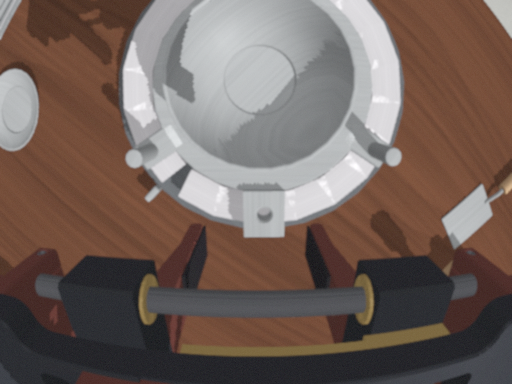

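View pics/w2.png

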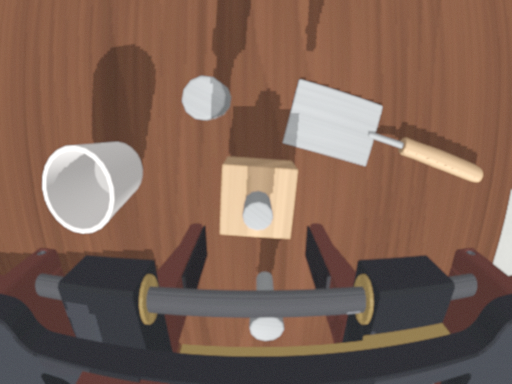

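Wrist view 1: ear hole at (264,214), post tops at (134,158) and (394,157), mark at (152,195), and the notch dark at about (180,178). View 2: pin head top at (258,216) in the block. Next I refine these with masks.

```bash
cat > m.py <<'E'
from h import *
v=np.load("v.npz"); T1,T2=v["T1"],v["T2"]; a=cv2.imread("pics/w1.png"); b=cv2.imread("pics/w2.png")
def blob(im,uv,w,lo,hi):
    g=cv2.cvtColor(im,cv2.COLOR_BGR2GRAY); u,vv=uv; s=g[vv-w:vv+w+1,u-w:u+w+1]
    m=cv2.inRange(s,lo,hi); n,l,st,c=cv2.connectedComponentsWithStats(m)
    k=l[w,w] or 1+np.argmax(st[1:,4]); return c[k]+[u-w,vv-w], st[k]
E
python3 - <<'E'
from m import *
g=cv2.cvtColor(a,cv2.COLOR_BGR2GRAY); print(g[204:226:2,250:282:2]); print(g[150:168:2,122:150:2]);print(g[150:168:2,380:408:2])
g=cv2.cvtColor(b,cv2.COLOR_BGR2GRAY); print(g[196:236:2,238:280:2])
for n,uv,z,T in [("hole",(264.5,213.5),53,T1),("postL",(134,158),95,T1),("postR",(394,157),95,T1),("pin",(258,216),79,T2),("mark",(152,195),24,T1)]:
    print(n,onplane("wrist",uv,z,T).round(1))
for uv in ((244,215),(272,215)): print(onplane("wrist",uv,79,T2).round(1))
E
```

```text
[[187 183 186 187 183 185 188 184 188 188 188 193 190 190 189 186]
 [187 185 185 187 184 186 185 181 183 184 189 191 191 190 189 184]
 [187 183 187 188 188 178 173 169 170 171 179 190 191 189 188 186]
 [188 182 185 189 177 167 166 167 167 164 158 181 191 189 188 186]
 [187 183 187 182 157 164 165 167 163 152 130 163 188 189 189 187]
 [186 183 184 173 125 138 154 153 143 116 114 153 188 188 189 186]
 [186 182 184 175 120 109 115 116 114 108 120 156 188 189 188 186]
 [185 182 185 177 147 112 107 110 110 114 134 174 191 189 188 187]
 [184 184 183 182 166 138 125 119 122 132 161 188 190 189 189 186]
 [187 181 183 185 177 165 156 149 153 170 186 190 189 190 187 186]
 [186 182 184 185 183 181 180 181 184 185 189 190 190 189 187 186]]
[[ 84  81  81 105 143 165 166 156 130 112 116 119 121 123]
 [ 84  83  99 157 179 184 186 186 178 142 127 130 131 133]
 [ 83  89 141 178 184 185 185 189 192 176 135 136 139 142]
 [ 85  90 161 182 185 185 187 190 190 186 154 145 148 148]
 [ 86  96 167 184 185 187 189 191 190 191 168 151 155 156]
 [ 87  94 159 184 183 186 190 190 190 190 169 157 160 163]
 [ 87  8
[... 1957 characters left out ...]
 212 214 218 221 218 220 220 221 220 218 220 219 219 217 213 214
  220 225 224]
 [215 212 214 213 215 223 222 221 220 220 222 221 219 219 220 219 216 214
  221 224 224]
 [215 212 214 213 213 223 226 226 224 222 222 224 224 222 218 215 216 214
  223 224 224]
 [215 213 214 212 215 222 226 228 230 230 228 224 222 218 216 216 216 215
  224 225 223]
 [214 213 213 213 214 222 225 227 229 230 227 224 220 216 215 216 215 216
  225 225 223]
 [206 209 211 213 214 222 225 228 230 229 227 224 220 217 217 216 215 217
  225 225 224]]
hole [500.8   8.1  53. ]
postL [478.6 146.2  95. ]
postR [630.6 -42.8  95. ]
pin [ 599.2 -326.3   79. ]
mark [427.  120.3  24. ]
[ 588.5 -325.5   79. ]
[ 609.9 -325.5   79. ]
```

```bash
cat >> m.py <<'E'
c,st=blob(a,(264,215),14,0,178); print("hole px",c,st)
pl,s1=blob(a,(134,158),16,172,255); print(pl,s1)
H=onplane("wrist",c,53,T1)
s=cv2.cvtColor(b,cv2.COLOR_BGR2HSV)[:,:,1]
m=np.zeros_like(s); m[190:240,235:282]=(s[190:240,235:282]<50)*255
g=cv2.cvtColor(b,cv2.COLOR_BGR2GRAY); m[g<185]=0
m=cv2.morphologyEx(m,cv2.MORPH_OPEN,np.ones((3,3)))
k=max(cv2.findContours(m,0,1)[0],key=cv2.contourArea); W=np.array([onplane("wrist",p[0],79,T2)[:2] for p in k],np.float32)
P,r=cv2.minEnclosingCircle(W); print("pin",P,r,cv2.boundingRect(k),W.min(0),W.max(0))
PL=onplane("wrist",(134.5,158.3),95,T1); PR=onplane("wrist",(393.6,156.6),95,T1)
M=np.array([H[:2],PL[:2],PR[:2]])
from scipy.optimize import least_squares
f=lambda p:(np.array([[p[0]+140*np.cos(np.pi+p[2]+d),p[1]+140*np.sin(np.pi+p[2]+d)] for d in (0,-1.05,1.05)])-M).ravel()
q=least_squares(f,[604,93,.6]); print("H",H,"axis,ang",q.x,"res",q.fun.round(1))
mk=onplane("wrist",(152,195),24,T1)[:2]-q.x[:2]; print("mark r,ang",np.hypot(*mk),np.arctan2(mk[1],mk[0])%(2*np.pi)-np.pi)
for u in ((180,178),(176,183)):
  n=onplane("wrist",u,30,T1)[:2]-q.x[:2]; print("notch?",np.hypot(*n),np.arctan2(n[1],n[0])%(2*np.pi)-np.pi)
E
python3 m.py
```

```text
hole px [264.18333333 215.14166667] [  6   6  18  17 240]
[134.07960199 158.51243781] [  9   9  15  16 201]
pin (598.7256469726562, -326.3800964355469) 11.857230186462402 (242, 203, 31, 28) [ 586.97076 -337.89798] [ 609.94385 -315.82495]
H [499.11100373   7.17098389  53.        ] axis,ang [608.5635841   95.37773184   0.6796854 ] res [ 0.6  0.2 -0.7  0.4  0.1 -0.6]
mark r,ang 183.23329677526996 -0.13666673234497084
notch? 140.76745527194578 -0.06071682981667603
notch? 148.55012288794586 -0.06037177752494349
```

Checks pass: head radius 11.9 mm, post and hole spacings within 1 mm, mark radius 183 mm, and joint angle about 0.82 rad. Now grasping the pin.

```bash
python3 - <<'E'
from h import *
P=(598.7,-326.4); H=(499.1,7.2)
print(env.move_l([*P,128],rate=100,f_stop=8)); set_gripper(10)
s=env.read_state(); print(s["time_s"],s["tool_pos"],s["width"],s["grip_force"],s["force"])
if s["width"]>20:
    env.move_l([*P,250],rate=120)
    env.reach([*H,250],down(.67)); env.move_l([*H,186],rate=100); env.hold(.3)
    s=env.read_state(); print(s["time_s"],s["tool_pos"],s["width"],s["force"])
    hit=env.move_l([*H,149],rate=18,f_stop=4)
    s=env.read_state(); print(hit,s["time_s"],s["tool_pos"],s["width"],s["force"],s["wrist_torque"])
    cv2.imwrite("pics/w3.png",viewer.camera("wrist"))
E
```

```text
False
6.0583 [ 598.7225411  -326.44599019  128.14744348] 23.262547754617113 30.00024765729904 [-0.18237967  0.20295631  1.72240119]
9.625 [499.33795828   7.22537092 186.49007685] 23.579651283371927 [-0.37055332 -0.50729465 -1.20136889]
True 11.4667 [499.34139647   7.28971744 150.0427968 ] 23.1041215502276 [-0.46982164  0.58596039  4.20105414] [ 0.03122187  0.12668678 -0.01845111]
```

The pin went in: TCP z is 150.0, so its foot is on the track at 30 mm. Next I release it and push the left post along the arc.

```bash
python3 - <<'E'
from h import *
C=np.array([608.56,95.38])
def pose(phi,z=145,r=140): return [C[0]+r*np.cos(phi),C[1]+r*np.sin(phi),z], down(phi-np.pi/2)
set_gripper(44); env.move_l([499.1,7.2,200],rate=100)
off=19/140; post=lambda ear: np.pi+ear-1.05+off      # pusher angle for ear angle
p,q=pose(post(.68)+.12,200); env.reach(p,q); set_gripper(0)
env.move_l(pose(post(.68)+.12)[0],rate=80,f_stop=5); env.hold(.2)
f0=np.array(env.read_state()["force"]); print(env.read_state()["time_s"],f0)
ear=.80
def step(ear,rate,fs):
    p,q=pose(post(ear)); h=env.move_l(p,q,rate=rate,f_stop=fs); s=env.read_state()
    f=np.array(s["force"])-f0; print(round(ear,3),h,round(s["time_s"],2),np.round(s["tool_pos"],1),f.round(2)); return h,np.linalg.norm(f[:2])
stop=False
for e,r,fs in [(.70,12,7),(.55,18,7),(.40,18,7),(.25,18,7),(.12,18,7)]:
    h,f=step(e,r,fs); 
    if h: stop=True; break
cv2.imwrite("pics/w4.png",viewer.camera("wrist"));np.save("T4.npy",toolT())
if not stop:
    for e in np.arange(.06,-.33,-.06):
        h,f=step(e,7,4)
        if h or f>5: break
E
```

```text
15.1417 [0.32863873 0.34093624 0.94132582]
0.7 False 16.46 [471.7 125.1 145. ] [ 0.02 -0.42 -1.51]
0.55 False 17.77 [477.9 145.3 145. ] [-0.57 -1.67 -0.92]
0.4 False 19.09 [486.8 164.3 145. ] [-1.31 -0.65 -2.64]
0.25 False 20.41 [498.5 181.7 145.1] [-0.45 -1.15 -0.88]
0.12 False 21.57 [510.6 195.3 145. ] [-0.82 -0.37 -1.03]
0.06 False 22.97 [516.7 201.  145. ] [-1.89 -0.78 -1.06]
0.0 False 24.32 [523.2 206.3 145. ] [-1.74  0.07 -1.79]
-0.06 False 25.67 [529.9 211.2 145. ] [-0.27 -1.39 -1.59]
-0.12 True 26.27 [531.5 212.4 144.6] [-0.31 -0.34 -1.27]
```

It stopped close to where I saw the notch (ear angle about -0.075). I'll check with pictures and one gentle nudge.

```bash
python3 - <<'E'
from h import *
C=np.array([608.56,95.38])
s=env.read_state(); p0=np.array(s["tool_pos"]); f0=np.array(s["force"])
phi=np.arctan2(p0[1]-C[1],p0[0]-C[0]); t=np.array([np.sin(phi),-np.cos(phi),0])
h=env.move_l(p0+6*t,rate=6,f_stop=5); s=env.read_state(); print(h,s["time_s"],np.dot(np.array(s["tool_pos"])-p0,t),(np.array(s["force"])-f0).round(2))
env.move_l(p0-12*t,rate=40); env.move_l(p0-12*t+[0,0,95],rate=100)
# look at the ear with the arm out of the way
E_=-.07; H=C+140*np.array([np.cos(np.pi+E_),np.sin(np.pi+E_)])
env.reach([H[0]-20,H[1],270],down(0)); T=toolT(); w=viewer.camera("wrist"); np.save("T5.npy",T); cv2.imwrite("pics/w5.png",w)
print(env.read_state()["time_s"],pix("wrist",[*H,87],T),pix("wrist",[*H,101],T))
cv2.imwrite("pics/side5.png",np.vstack([cv2.resize(w[60:300,60:460],(640,384))[:300],cv2.resize(viewer.camera("side")[120:240,150:320],(425,300))[:, :].copy() if 0 else cv2.copyMakeBorder(cv2.resize(viewer.camera("side")[120:240,150:320],(425,300)),0,0,0,215,0)]))
E
```

```text
True 26.8 0.2713396096785317 [0.84 0.19 0.95]
28.975 [255.61440038 172.9844115 ] [255.58885453 176.38464645]
```

View pics/side5.png

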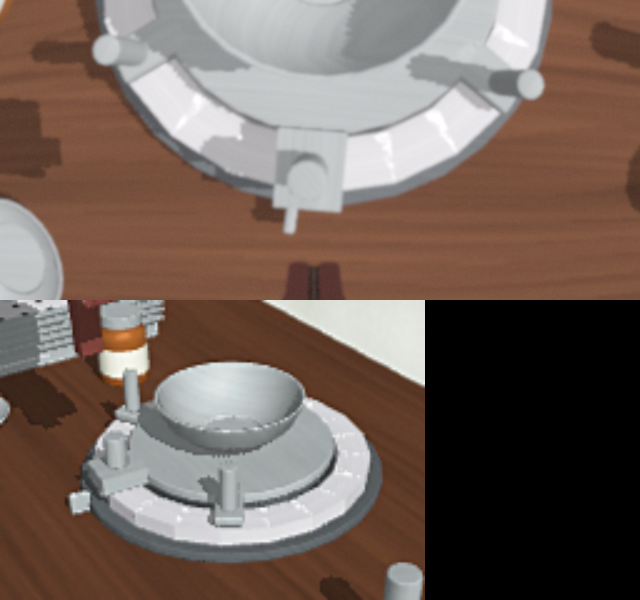

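The nudge met 5 N after 0.3 mm, so it is locked. In the picture the pin head is on the ear at crop (309,177) above, and at (117,436) in the side crop. The mark is right beside the ear and the bowl is centred. I'll triangulate the head height across the two views.

```bash
python3 - <<'E'
from h import *
T=np.load("T5.npy"); u=(253.1,170.6)
for z in (87,101):
    P=onplane("wrist",u,z,T); print(z,P.round(1),"side px",pix("side",P).round(1))
    r=np.array([pix("side",P+d) for d in ([0,0,-34],[0,0,-48])]); print("bottoms",r.round(1).tolist())
im=viewer.camera("side"); cv2.imwrite("pics/s6.png",cv2.resize(im[160:210,175:225],None,fx=12,fy=12,interpolation=cv2.INTER_NEAREST))
E
```

```text
87 [471.1 107.5  87. ] side px [196.1 173.7]
bottoms [[197.1, 184.7], [197.5, 189.0]]
101 [474.  107.3 101. ] side px [196.6 168.8]
bottoms [[197.7, 179.9], [198.1, 184.4]]
```

View pics/s6.png

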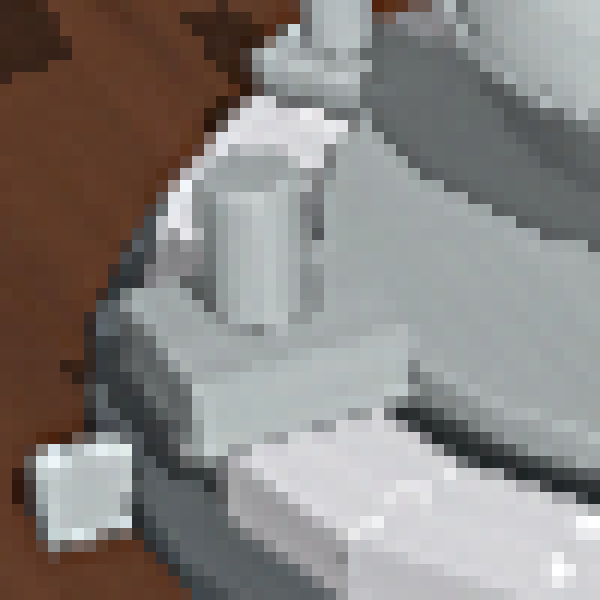

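The head's top is at side row 174.3, against 173.7 predicted for z = 87 mm (home) and 168.8 for not dropped. No shank shows above the ear, so the pin is fully home.

```bash
python3 -c "
from h import *
print(workorder.sign_off())"
```

```text
the job is handed in; nothing more can be done
None
```

The pin is fully home in the notch, the turntable is locked near the index mark with the bowl still standing on it, and the job is handed in; no verdict was returned.

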